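Park the index plunger of the ring-mould table

ROBOT

A 6-joint arm with a two-finger parallel gripper is mounted at the origin on a cart in front of the work surface, level with it; the furniture and walls round the work are solid. World frame = base frame: x ahead of the robot, y to its left, z up, the work surface at z = 0. Lengths are in m, angles in rad, forces in N, time in s.
With the tool pointing down it reaches from about 0.35 to 0.85 m from the base axis. Payload 8.1 kg.
Tool frame: the origin (TCP) lies at the very end of the fingers, on their centre line; the grasp point (between the pads) lies robot.grip_point_offset behind it (robot.grip_point_offset is the distance from the TCP to the grasp point, in m); z points along the fingers, y is the line along which they close (so a half turn about z gives the same grasp; the last joint's range is limited). The gripper opens to 93 mm and grips with 3 to 60 N. Pads are 15 mm wide; open, the fingers measure 128 mm over their backs; the gripper's body (75 mm by 188 mm) begins 65 mm behind the grasp point.
Start: joints at [-0.085, 0.13, 1.488, -0, 1.523, -0.085], TCP at [0.6, 0, 0.219] pointing down, gripper open.
Joint ranges: [-2.96, 2.96], [-0.89, 2.26], [0.02, 2.5], [-1.34, 4.48], [0, 2.73], [-2.66, 2.66]. Speed limits (rad/s): [2.39, 2.39, 2.79, 3.14, 3.14, 3.14].

INTERFACE

Orientations are given as a rotation vector (axis times angle).
In Python, from plant import robot, eyes gives the robot as it stands. The module is installed in compiled form; this text tells all that it offers.
- The arm moves only by the tool apply_moves, never from a script. Its argument "steps" is one flat list of numbers, 7 for each row, row after row: the shift along the tool's x, y, z in units of 30 mm (1.0 is 30 mm), then the turn, a rotation vector about the tool's x, y, z in units of 6 degrees (1.0 is 6 degrees), then the opening in per cent of the stroke, from 0 (shut) to 100 (fully open). In form: [dx, dy, dz, ax, ay, az, fingers, dx, dy, dz, ax, ay, az, fingers, ...]. A call has 1 to 12 rows; each row shifts and turns the commanded pose from where the row before left it, along the tool's axes as they then stand; what a row does not reach is not made up. A row lasts 1/12 s, in which the tool goes at most 41.7 mm and 7.16 degrees, less where a joint would pass 70% of its speed; a pose out of reach is approached as far as the arm can. A call is refused whole if a number of a shift passes 1 or a number of a turn 1, either way. A call with a gripper value outside its range is refused whole. The fingers move at their own pace and stop on an object; "grip_force" is the grip in N (left out, the last holds). Time passes only in rows, so rows that do not move let the fingers close. It gives the time, the measured TCP pose, the force, the opening and the grip force at its end, in the units of the state.
- robot.read_state(): the state, without advancing time (a new reading comes with each control period).
- eyes.read_camera(name): name is "scene" or "side" or "wrist"; returns the picture (480x640x3 uint8, red, green, blue); there is no depth.
- eyes.calibration(name): a dict with "K" (3x3 intrinsics, pixels), "R" (3x3) and "t" (3): a world point X has camera coordinates R X + t. Camera axes: x right, y down, z forward; pixel columns grow to the right and rows downward; lengths in m; the calibration is good to about 2 mm. The wrist camera is an equidistant fisheye: a pixel r from the principal point sees the ray r / f radians off the axis. A picture is of the moment at which its call begins: read the wrist's pose just before it. calibration takes no time and is no camera call; for the wrist camera it gives the pose at the moment of the call.
- robot.close_job(): hands the job in; it is judged then, once.
Trained networks look in the newest picture that a camera, given by its name, has taken for a name from the list of things; names that differ only in an ending like _2 or _b are one class to them, and where a whole thing is asked for, a point or a joint stands for the part that bears it (a point fixed in the world has none). Each returns a list of dicts, best first, with "conf" (0 to 1); they miss things now and then, are a little off and sometimes report something else, mostly with a low value. They report only what shows in the picture. A call takes as long as a camera call.
- eyes.search_frame(camera, thing): "rect" ([left, top, width, height] in pixels, round what is visible of it).
- eyes.place_of(camera, thing): "xy" ([column, row] in pixels: a listed point, or the origin of a listed thing).
The state is a dict: "t": time; "q": joint angles; "dq": joint speeds; "joint_torque": joint torques, N m; "tool_pos": TCP position; "orientation": TCP orientation; "force": force on the tool from outside, world axes, zero at the start; "wrist_torque": the same for the moment, N m; "opening": finger opening in m; "gripper_force": force on a finger pad.
Only numpy, scipy, OpenCV 4.12 (cv2) and the standard library are available. Lean on these libraries where they do the work, as an engineer would, in place of code of your own. Each camera call takes 0.05 s, during which the arm holds its last target. There are 200 camera calls.

TASK

The round indexing table that carries the steel ring mould is locked by a sprung plunger with a red T-handle. Pull that plunger up, give it a quarter turn so that its cross pin drops into the rest notch, and let go, so that it stays retracted and the table is free to turn. Leave the plunger of the other table, the one with the mortar cube, engaged.

Things in the scene. Friction and masses are not known exactly. Their poses are not given: they have to be found in the camera images.
- ring_bar (a point): centre of the red T-handle bar, 52 mm long (x axis) x 13 wide (y) x 16 high, on the vertical plunger of the fixed green stand whose 160 mm round table holds the grey ring mould (93 mm wide). Engaged, 125 mm above the worktop; stand and mould stay below 98 mm. Neck under the bar 11 mm. Plunger axis 68 mm from the table axis. An identical stand with a 40 mm grey cube is beside it, left or right
- ring_plunger (a joint): lift of that plunger, m: 0 engaged, its 26 mm cross pin (parallel to the bar, 39 mm below its centre) in the collar's slot; 0.022 upper stop. Spring pushes down, 5 N at 0, 10 N at the stop. Below 0.012 the handle cannot turn; above 0.015 the pin clears the rest notch's rims; parked in the notch about 0.012
- ring_handle (a joint): turn of that handle about the vertical, rad: about 0 engaged; positive anticlockwise from above; stops at +-1.95. The rest notch is reached at +1.57 or -1.57, either serves; it takes the pin up to some 15 degrees off. Let go elsewhere, the plunger may spring back down
- cube_plunger (a joint): lift in m of the plunger on the other table, the one with the mortar cube: 0 engaged, and it must stay so

How it is judged:
By the outcome, as a careful person would: the job done as asked, in the order asked, and still so for the second after the job is handed in, with the robot touching nothing.
It also fails if it takes over 32 s, if anything falls off the work surface, if the arm or the gripper's body presses on something with over 40 N, if the wrist force passes 120 N, or if a joint passes its speed limit or range.

## Working session

There is one attempt and no reset: what is moved stays moved. The work goes in short steps, Python scripts to look and compute and a tool call to move; the robot and the scene stay as the last step left them, time stands still between calls to the robot, and variables do not carry over. Pictures are saved under pics/ and viewed, at most 10 in all, crops included, and the job is handed in when it is done.

Besides the shell and the picture viewer there is one more tool, called after "Request:" as name(argument=value, ...) on one line, values as JSON. apply_moves: Moves the arm, as the interface text tells. Its arguments: {"type":"object","properties":{"steps":{"type":"array"},"grip_force":{"type":"number"}},"required":["steps"]}

```bash
mkdir -p pics
cat > h.py <<'E'
import numpy as np, cv2
from plant import robot, eyes
def snap(n,f):
    p=eyes.read_camera(n); cv2.imwrite('pics/'+f,p[:,:,::-1]); return p
def ray(n,uv):
    c=eyes.calibration(n); K,R,t=map(np.array,(c['K'],c['R'],c['t']))
    d=np.linalg.inv(K)@[uv[0],uv[1],1]
    return -R.T@t, R.T@d
def onz(n,uv,z):
    o,d=ray(n,uv); return o+d*(z-o[2])/d[2]
def tri(a,ua,b,ub):
    o,d=ray(a,ua); p,e=ray(b,ub)
    s=np.linalg.lstsq(np.c_[d,-e],p-o,rcond=None)[0]
    return o+d*s[0], p+e*s[1]
E
python3 - <<'E'
from h import *
s=robot.read_state(); print(s['t'],s['tool_pos'],s['orientation'],s['opening'],robot.grip_point_offset)
a=snap('scene','a.png'); b=snap('side','b.png')
for n in('scene','side'):
  for th in('ring_bar','ring_plunger','cube_plunger'):
    print(n,th,[(r['conf'],np.round(r['xy'],1),np.round(onz(n,r['xy'],.125),3)) for r in eyes.place_of(n,th)])
  print([(r['conf'],r['rect']) for r in eyes.search_frame(n,'ring_bar')])
cv2.imwrite('pics/ab.png',cv2.resize(np.hstack([a,b])[:,:,::-1],(800,300)))
E
```

```text
0.0 [5.99443593e-01 6.36457159e-05 2.17605451e-01] [-2.22049882e+00 -2.22043055e+00  1.84890479e-03] 0.09277240023195721 0.0188
scene ring_bar [(0.91, array([243.3, 288.8]), array([0.495, 0.261, 0.125]))]Traceback (most recent call last):
  File "<stdin>", line 6, in <module>
ValueError: it knows: ring_bar
```

View pics/a.png

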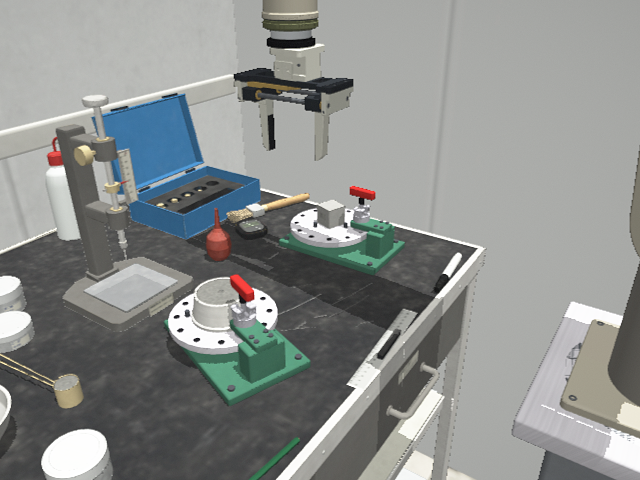

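View pics/b.png

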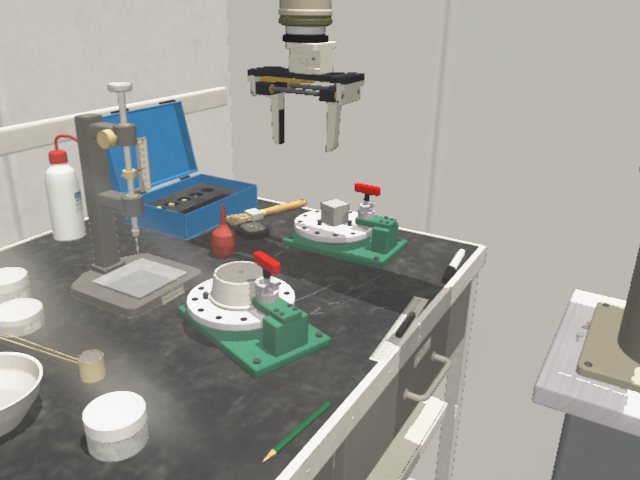

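The scene view shows the ring mould's T-handle at about (243,288) and the side view shows it at (267,263). The cube stand is the far one, with its handle near (362,192). Next I'll measure the bar's position and direction.

Run:
```python
from h import *
P={}
for n,f,box in(('scene','a.png',(225,270,262,305)),('side','b.png',(248,248,288,278))):
  eyes.read_camera(n)
  r=eyes.place_of(n,'ring_bar'); print(n,[(x['conf'],np.round(x['xy'],1)) for x in r]); 
  p=cv2.imread('pics/'+f).astype(int); m=(p[...,2]>110)&(p[...,1]<70)&(p[...,0]<70)
  M=np.zeros_like(m); x0,y0,x1,y1=box; M[y0:y1,x0:x1]=m[y0:y1,x0:x1]
  v,u=np.nonzero(M); c=np.array([u.mean(),v.mean()]); w,V=np.linalg.eigh(np.cov(u,v)); ax=V[:,1]
  print(n,c,len(u),cv2.minAreaRect(np.c_[u,v].astype(np.float32)))
  P[n]=r[0]['xy'] if r else c
  a,b=onz(n,c-8*ax,.125),onz(n,c+8*ax,.125); print(' z.125:',onz(n,c,.125),onz(n,P[n],.125),'yaw',np.degrees(np.arctan2(*(b-a)[1::-1])))
  # model fit: silhouette of box
  from scipy.optimize import minimize
  C=eyes.calibration(n);K,R,t=(np.array(C[k]) for k in'KRt')
  S=4
  Mb=cv2.resize(M.astype(np.uint8),None,fx=S,fy=S,interpolation=cv2.INTER_NEAREST)
  def cost(q):
    cs,sn=np.cos(q[2]),np.sin(q[2])
    X=np.array([[q[0]+cs*i*.026-sn*j*.0065,q[1]+sn*i*.026+cs*j*.0065,.125+k*.008] for i in(-1,1) for j in(-1,1) for k in(-1,1)])
    h=(K@(R@X.T+t[:,None])).T; uv=h[:,:2]/h[:,2:]
    im=np.zeros_like(Mb); cv2.fillConvexPoly(im,cv2.convexHull(np.round(((uv+.5)*S)*16).astype(np.int32)),1,shift=4)
    return np.count_nonzero(im!=Mb)/S/S
  best=min((minimize(cost,[*onz(n,c,.125)[:2],y],method='Nelder-Mead',options=dict(initial_simplex=np.array([*onz(n,c,.125)[:2],y])+np.array([[0,0,0],[.005,0,0],[0,.005,0],[0,0,.2]]))) for y in np.radians(range(-90,90,20))),key=lambda r:r.fun)
  print(' fit',best.x[:2],np.degrees(best.x[2]),best.fun)
print(tri('scene',P['scene'],'side',P['side']))
```

```text
scene [(0.87, array([240.9, 288. ]))]
scene [241.52173913 287.09275362] 345 ((241.4984130859375, 287.03997802734375), (31.822641372680664, 12.548181533813477), 47.29060745239258)
 z.125: [0.49989399 0.25934805 0.125     ] [0.49910523 0.2615055  0.125     ] yaw 153.97182413099935
 fit [0.50104754 0.2585265 ] -27.95134278442167 94.5625
side [(0.78, array([266.9, 259.3]))]
side [266.70350404 262.0296496 ] 371 ((266.3846130371094, 261.9230651855469), (32.172611236572266, 13.312804222106934), 33.690067291259766)
 z.125: [0.49757206 0.26052506 0.125     ] [0.5024546  0.25309961 0.125     ] yaw -25.056427787484466
 fit [0.49973396 0.2588351 ] -28.42583084989305 76.5
(array([0.48565732, 0.27560915, 0.13720063]), array([0.48628917, 0.27578037, 0.13769916]))
```

Request:
apply_moves(steps=[0.86,-0.33,0,0,0,0,100,0.86,-0.33,0,0,0,0,100,0.86,-0.33,0,0,0,0,100,0.86,-0.33,0,0,0,0,100,0.86,-0.33,0,0,0,0,100,0.86,-0.33,0,0,0,0,100,0.86,-0.33,0,0,0,0,100,0.86,-0.33,0,0,0,0,100,0.86,-0.33,0,0,0,0,100,0.86,-0.33,0,0,0,0,100,0,0,0,0,0,0,100])

```text
t: 1.27
tool_pos: [0.4991, 0.2621, 0.2187]
orientation: [-2.216, -2.224, -0.001]
force: [-0.2, 0.2, 0.2]
opening: 0.0931
gripper_force: 0.0
```

Request:
apply_moves(steps=[0,0,0,0,0,-0.94,100,0,0,0,0,0,-0.94,100,0,0,0,0,0,-0.94,100,0,0,0,0,0,-0.94,100,0,0,0,0,0,-0.94,100,0,0,0,0,0,-0.94,100,0,0,0,0,0,-0.94,100,0,0,0,0,0,-0.94,100,0,0,0,0,0,-0.94,100,0,0,0,0,0,-0.94,100,0,0,0,0,0,-0.93,100,0,0,0,0,0,0,100])

```text
t: 2.27
tool_pos: [0.5012, 0.2576, 0.2186]
orientation: [0.754, 3.05, -0.0]
force: [-0.8, 0.2, 0.5]
opening: 0.0929
gripper_force: 0.0
```

```bash
cat >> h.py <<'E'
from scipy.spatial.transform import Rotation as Ro
def fish(p2,z):
    c=eyes.calibration('wrist');K,R,t=(np.array(c[k]) for k in'KRt')
    f=(K[0,0]+K[1,1])/2; d=np.array(p2)-K[:2,2]; r=np.hypot(*d); th=r/f
    v=R.T@np.array([*(d/max(r,1e-9)*np.sin(th)),np.cos(th)]); o=-R.T@t
    return o+v*(z-o[2])/v[2]
E
python3 - <<'E'
from h import *
s=robot.read_state(); R=Ro.from_rotvec(s['orientation']).as_matrix()
print(s['t'],s['tool_pos'],'tool y yaw',np.degrees(np.arctan2(R[1,1],R[0,1])),R[:,2],s['q'],s['force'])
p=snap('wrist','c.png').astype(int)
for r in eyes.place_of('wrist','ring_bar'): print(r['conf'],r['xy'],fish(r['xy'],.133))
m=((p[...,0]>110)&(p[...,1]<70)&(p[...,2]<70)).astype(np.uint8)
n,L,st,ce=cv2.connectedComponentsWithStats(m)
for i in range(1,n):
  if st[i,4]>60:
    v,u=np.nonzero(L==i); W=np.array([fish(q,.133)[:2] for q in np.c_[u,v]])
    (c,wh,a)=cv2.minAreaRect((W*1000).astype(np.float32)); w,V=np.linalg.eigh(np.cov(W.T))
    print(ce[i],st[i],c,wh,np.degrees(np.arctan2(V[1,1],V[0,1])),W.mean(0))
E
```

```text
2.2667 [0.50117706 0.2575787  0.21863503] tool y yaw 62.22907870113798 [ 2.37224509e-05 -1.82569571e-04 -9.99999983e-01] [ 3.83875904e-01  3.20873975e-02  1.59186912e+00 -1.78418231e-04
  1.51768251e+00 -7.02216941e-01] [-0.76934049  0.18132428  0.51777628]
0.56 [321.3, 236.5] [0.49679897 0.25975875 0.133     ]
```

View pics/c.png

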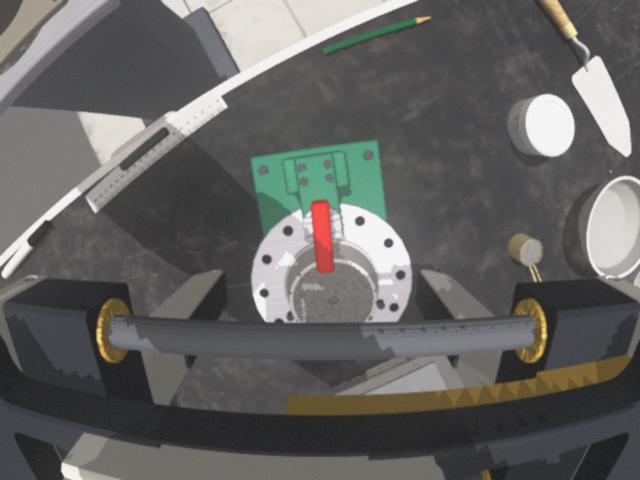

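The wrist view shows the red bar from about (320,202) to (326,272), roughly vertical between the fingers. My red threshold missed it, so I'll measure it again.

Run:
```python
from h import *
p=cv2.cvtColor(cv2.imread('pics/c.png'),cv2.COLOR_BGR2HSV)
m=(((p[...,0]<8)|(p[...,0]>172))&(p[...,1]>170)&(p[...,2]>90)).astype(np.uint8)
n,L,st,ce=cv2.connectedComponentsWithStats(m)
C=eyes.calibration('wrist');K,R,t=(np.array(C[k]) for k in'KRt'); print('cam',-R.T@t)
from scipy.optimize import minimize
for i in range(1,n):
  if st[i,4]>300:
    M=(L==i).astype(np.uint8); v,u=np.nonzero(M); W=np.array([fish(q,.133)[:2] for q in np.c_[u,v]])
    w,V=np.linalg.eigh(np.cov(W.T)); print(ce[i],st[i],cv2.minAreaRect((W*1000).astype(np.float32)),np.degrees(np.arctan2(V[1,1],V[0,1])))
    S=4; Mb=cv2.resize(M,None,fx=S,fy=S,interpolation=cv2.INTER_NEAREST)
    def cost(q):
      cs,sn=np.cos(q[2]),np.sin(q[2])
      X=np.array([[q[0]+cs*i*.026-sn*j*.0065,q[1]+sn*i*.026+cs*j*.0065,.125+k*.008] for i in(-1,1) for j in(-1,1) for k in(-1,1)])
      h=(R@X.T+t[:,None]).T; r=np.hypot(h[:,0],h[:,1]); th=np.arctan2(r,h[:,2]); uv=h[:,:2]*(th/r)[:,None]*[K[0,0],K[1,1]]+K[:2,2]
      im=np.zeros_like(Mb); cv2.fillConvexPoly(im,cv2.convexHull(np.round(((uv+.5)*S)*16).astype(np.int32)),1,shift=4)
      return np.count_nonzero(im!=Mb)/S/S
    x=np.array([*W.mean(0),np.radians(-28)])
    b=minimize(cost,x,method='Nelder-Mead',options=dict(initial_simplex=x+np.array([[0,0,0],[.005,0,0],[0,.005,0],[0,0,.1]])))
    print(b.x,np.degrees(b.x[2]),b.fun,st[i,4])
    s=robot.read_state(); Rt=Ro.from_rotvec(s['orientation']).as_matrix()
    print('delta tool',Rt.T@(np.r_[b.x[:2],.125-.0188]-s['tool_pos'])/.03)
```

```text
cam [0.44349036 0.28845044 0.38521388]
[321.318542   223.37083994] [312 202  19  49 631] ((490.6271667480469, 262.9990234375), (10.737773895263672, 34.30878829956055), 66.55508422851562) 160.46522326727282
[ 0.50005977  0.25789448 -0.4625826 ] -26.504030451466136 780.0 631
delta tool [ 0.03412831 -0.01247746  3.74772742]
```

Run:
```python
from h import *
from scipy.optimize import minimize
p=cv2.imread('pics/c.png').astype(int)
m=((p[...,2]>1.8*p[...,1])&(p[...,2]>1.8*p[...,0])&(p[...,2]>45)).astype(np.uint8); m[:195]=0;m[285:]=0;m[:,:300]=0;m[:,345:]=0
C=eyes.calibration('wrist');K,R,t=(np.array(C[k]) for k in'KRt')
v,u=np.nonzero(m); print(len(u),u.min(),u.max(),v.min(),v.max())
S=4; Mb=cv2.resize(m,None,fx=S,fy=S,interpolation=cv2.INTER_NEAREST)
def cost(q):
  cs,sn=np.cos(q[2]),np.sin(q[2])
  X=np.array([[q[0]+cs*i*.026-sn*j*.0065,q[1]+sn*i*.026+cs*j*.0065,.125+k*.008] for i in(-1,1) for j in(-1,1) for k in(-1,1)])
  h=(R@X.T+t[:,None]).T; r=np.hypot(h[:,0],h[:,1]); th=np.arctan2(r,h[:,2]); uv=h[:,:2]*(th/r)[:,None]*[K[0,0],K[1,1]]+K[:2,2]
  im=np.zeros_like(Mb); cv2.fillConvexPoly(im,cv2.convexHull(np.round(((uv+.5)*S)*16).astype(np.int32)),1,shift=4)
  return np.count_nonzero(im!=Mb)/S/S
for y in(-20,-28,-36):
  x=np.array([.5,.2585,np.radians(y)])
  b=minimize(cost,x,method='Nelder-Mead',options=dict(initial_simplex=x+np.array([[0,0,0],[.005,0,0],[0,.005,0],[0,0,.1]])))
  print(b.x,np.degrees(b.x[2]),b.fun)
```

```text
1210 311 333 201 272
[ 0.49930316  0.25933654 -0.39936003] -22.881644028289024 203.4375
[ 0.49923093  0.25916078 -0.40279716] -23.07857699631574 204.4375
[ 0.49888026  0.25950846 -0.40395032] -23.144648289035718 204.375
```

Request:
apply_moves(steps=[0.08,0.02,0.5,0,0,0,100,0,0,0.6,0,0,-0.4,70,0,0,0.6,0,0,-0.35,60,0,0,0.6,0,0,0,50,0,0,0.6,0,0,0,50,0,0,0.5,0,0,0,50,0,0,0.3,0,0,0,50,0,0,0,0,0,0,50,0,0,0,0,0,0,50], grip_force=10)

```text
t: 3.12
tool_pos: [0.499, 0.2595, 0.1076]
orientation: [-0.642, -3.075, 0.001]
force: [-0.0, -0.0, -0.1]
opening: 0.0474
gripper_force: 0.0
```

Request:
apply_moves(steps=[0,0,0,0,0,0,30,0,0,0,0,0,0,20,0,0,0,0,0,0,10,0,0,0,0,0,0,0,0,0,0,0,0,0,0,0,0,0,0,0,0,0,0,0,0,0,0,0,0])

```text
t: 3.7
tool_pos: [0.4993, 0.2596, 0.108]
orientation: [0.64, 3.075, 0.0]
force: [-0.2, 0.1, 2.1]
opening: 0.0131
gripper_force: 10.0
```

Run:
```python
from h import *
s=robot.read_state(); R=Ro.from_rotvec(s['orientation']).as_matrix()
print(s['t'],s['tool_pos'],np.degrees(np.arctan2(R[1,1],R[0,1])),s['opening'],s['gripper_force'],s['force'],s['wrist_torque'])
a=snap('scene','d.png')[230:330,190:310]; b=snap('side','d2.png')[210:310,210:330]
c=snap('wrist','d3.png')
cv2.imwrite('pics/dd.png',np.hstack([cv2.resize(a,(480,400)),cv2.resize(b,(320,267)) if 0 else cv2.resize(b[:,20:100],(320,400))])[:,:,::-1])
```

```text
3.7 [0.49934557 0.25963472 0.10799048] 66.47518718863947 0.013074699900373648 9.971036911010742 [-0.19294444  0.06509141  2.10873228] [-0.0816528   0.01634818 -0.03041667]
```

View pics/dd.png

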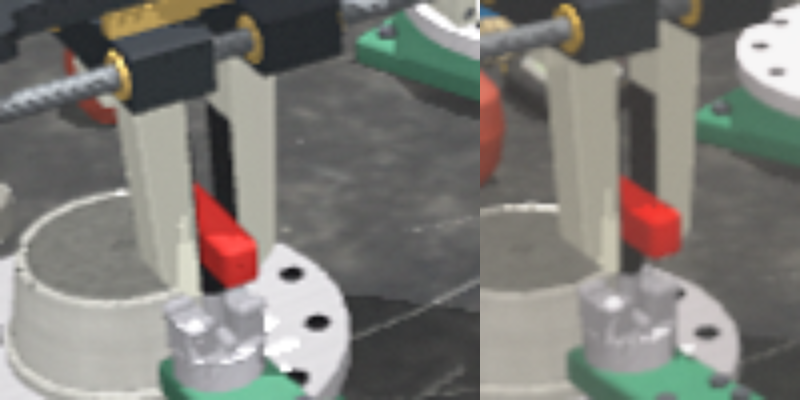

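The close-up shows the pads closed on the bar, with the opening at 13.1 mm as it should be. Now I'll grip harder and lift about 19 mm.

Request:
apply_moves(steps=[0,0,0,0,0,0,0,0,0,0,0,0,0,0,0,0,-0.13,0,0,0,0,0,0,-0.13,0,0,0,0,0,0,-0.13,0,0,0,0,0,0,-0.13,0,0,0,0,0,0,-0.11,0,0,0,0,0,0,0,0,0,0,0,0,0,0,0,0,0,0], grip_force=50)

```text
t: 4.6
tool_pos: [0.4988, 0.2595, 0.1262]
orientation: [-0.64, -3.075, 0.001]
force: [2.4, 1.3, -9.5]
opening: 0.0126
gripper_force: 50.0
```

Request:
apply_moves(steps=[0,0,0,0,0,0.3,0,0,0,0,0,0,0.7,0,0,0,0,0,0,0.7,0,0,0,0,0,0,0.7,0,0,0,0,0,0,0.7,0,0,0,0,0,0,0.7,0,0,0,0,0,0,0.7,0,0,0,0,0,0,0.7,0,0,0,0,0,0,0.7,0,0,0,0,0,0,0.7,0,0,0,0,0,0,0.7,0,0,0,0,0,0,0.2,0])

```text
t: 5.6
tool_pos: [0.4987, 0.2593, 0.1258]
orientation: [-1.773, -2.593, 0.002]
force: [1.2, -0.9, -9.2]
opening: 0.0125
gripper_force: 50.0
```

Request:
apply_moves(steps=[0,0,0,0,0,0.3,0,0,0,0,0,0,0.7,0,0,0,0,0,0,0.7,0,0,0,0,0,0,0.7,0,0,0,0,0,0,0.7,0,0,0,0,0,0,0.7,0,0,0,0,0,0,0.7,0,0,0,0,0,0,0.7,0,0,0,0,0,0,0.7,0,0,0,0,0,0,0.7,0,0,0,0,0,0,0.7,0,0,0,0,0,0,0.2,0])

```text
t: 6.6
tool_pos: [0.4984, 0.2593, 0.1258]
orientation: [-2.629, -1.719, 0.003]
force: [0.7, 0.1, -9.4]
opening: 0.0127
gripper_force: 50.0
```

Run:
```python
from h import *
s=robot.read_state(); R=Ro.from_rotvec(s['orientation']).as_matrix()
print(s['t'],s['tool_pos'],np.degrees(np.arctan2(R[1,1],R[0,1])),s['opening'],s['force'],s['wrist_torque'])
a=snap('scene','e.png')[230:330,190:310]; b=snap('side','e2.png')[210:310,230:310]
cv2.imwrite('pics/ee.png',np.hstack([cv2.resize(a,(480,400)),cv2.resize(b,(320,400))])[:,:,::-1])
```

```text
6.6 [0.49840029 0.25933741 0.12578737] -23.64613886542994 0.012650191528497202 [ 0.66769466  0.05546528 -9.35427554] [-0.19030699 -0.10817993 -0.02845443]
```

View pics/ee.png

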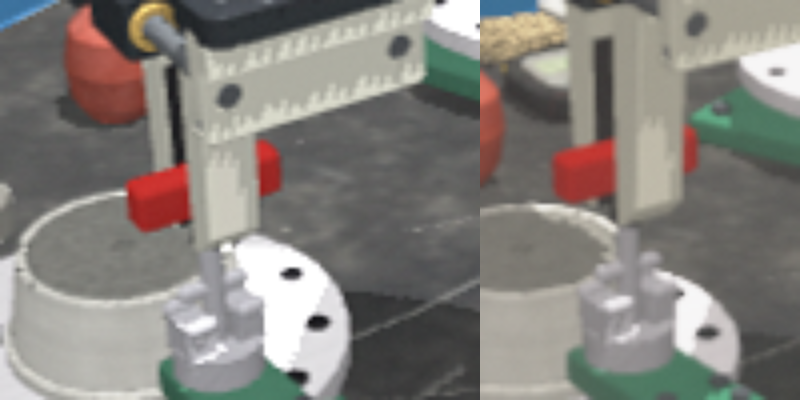

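The bar has turned a quarter turn and the plunger is lifted. I'll lower it about 6 mm into the rest notch.

Request:
apply_moves(steps=[0,0,0.05,0,0,0,0,0,0,0.05,0,0,0,0,0,0,0.05,0,0,0,0,0,0,0.05,0,0,0,0,0,0,0,0,0,0,0,0,0,0,0,0,0])

```text
invalid input
```

Run:
```python
from h import *
s=robot.read_state();print(s['tool_pos'],s['force'],s['wrist_torque'])
```

```text
[0.49847873 0.25938298 0.1259239 ] [ 0.09321156 -1.32232874 -9.25097413] [-0.22896463  0.03583638  0.00798689]
```

That list was one number short, so the call was refused. I'll send it again with full rows.

Request:
apply_moves(steps=[0,0,0.05,0,0,0,0,0,0,0.05,0,0,0,0,0,0,0.05,0,0,0,0,0,0,0.05,0,0,0,0,0,0,0,0,0,0,0,0,0,0,0,0,0,0])

```text
t: 7.2
tool_pos: [0.4988, 0.2596, 0.1203]
orientation: [-2.627, -1.722, 0.001]
force: [-2.9, -1.4, -8.3]
opening: 0.0126
gripper_force: 50.0
```

Run:
```python
from h import *
s=robot.read_state();print(s['tool_pos'],s['force'],s['wrist_torque'])
```

```text
[0.4988313  0.25955134 0.12032045] [-2.90454291 -1.3585785  -8.33515343] [-0.38793159  0.51872475 -0.00915184]
```

Request:
apply_moves(steps=[0,0,0.03,0,0,0,0,0,0,0.02,0,0,0,0,0,0,0,0,0,0,0,0,0,0,0,0,0,0])

```text
t: 7.53
tool_pos: [0.499, 0.2597, 0.1198]
orientation: [2.627, 1.722, -0.0]
force: [-5.3, -2.5, -1.8]
opening: 0.0128
gripper_force: 50.0
```

The vertical load has gone from -8.3 to -1.8 N at about 12 mm of lift, so the pin is resting in the notch. I'll let go slowly and back off upward.

Request:
apply_moves(steps=[0,0,0,0,0,0,0,0,0,0,0,0,0,0,0,0,0,0,0,0,0], grip_force=5)

```text
t: 7.78
tool_pos: [0.4992, 0.2598, 0.1199]
orientation: [2.627, 1.722, 0.001]
force: [-4.7, -3.5, -3.1]
opening: 0.0129
gripper_force: 5.0
```

Request:
apply_moves(steps=[0,0,0,0,0,0,20,0,0,0,0,0,0,30,0,0,0,0,0,0,40,0,0,0,0,0,0,50,0,0,0,0,0,0,50,0,0,-0.5,0,0,0,50,0,0,-0.8,0,0,0,50,0,0,-0.8,0,0,0,50,0,0,-0.8,0,0,0,50,0,0,-0.8,0,0,0,50,0,0,-0.5,0,0,0,50,0,0,0,0,0,0,50])

```text
t: 8.78
tool_pos: [0.5013, 0.2606, 0.2499]
orientation: [2.626, 1.721, 0.012]
force: [0.3, -0.2, 0.1]
opening: 0.0465
gripper_force: 0.0
```

Run:
```python
from h import *
s=robot.read_state();print(s['t'],s['tool_pos'],s['force'],s['opening'])
a=snap('scene','f.png')[230:330,190:310]; b=snap('side','f2.png')[210:310,230:310]
P={n:eyes.place_of(n,'ring_bar') for n in('scene','side')}; print(P)
for n in P:
  for r in P[n]: print(n,onz(n,r['xy'],.137),onz(n,r['xy'],.125))
cv2.imwrite('pics/ff.png',np.hstack([cv2.resize(a,(480,400)),cv2.resize(b,(320,400))])[:,:,::-1])
```

```text
8.7833 [0.50127602 0.2605777  0.24990425] [ 0.34314242 -0.19457661  0.14319883] 0.04651286658185553
{'scene': [{'xy': [243.2, 282.1], 'conf': 0.81}], 'side': [{'xy': [269.1, 254.7], 'conf': 0.78}]}
scene [0.49283814 0.26281994 0.137     ] [0.50628408 0.24855275 0.125     ]
side [0.4932265  0.26078067 0.137     ] [0.50872479 0.23884185 0.125     ]
```

View pics/ff.png

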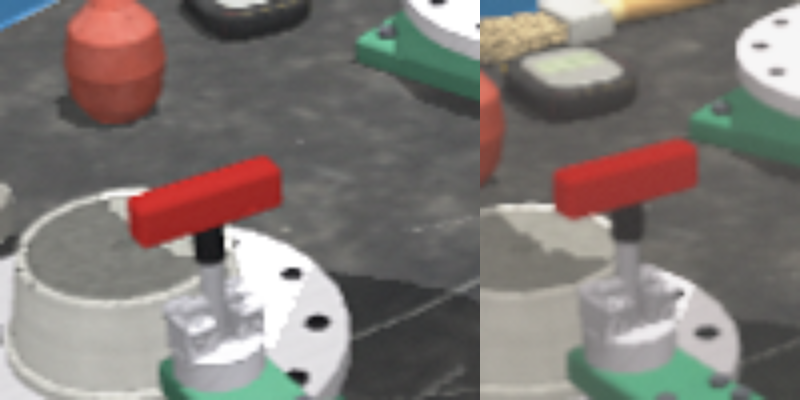

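The picture shows the released bar turned a quarter turn and still raised, with both views agreeing on about z = 0.137. The gripper is clear of it, so I'll hand the job in.

```bash
python3 -c "
from plant import robot
print(robot.close_job())"
```

```text
the job is handed in; nothing more can be done
None
```

The ring-mould table's plunger is pulled up about 12 mm, turned a quarter turn clockwise and parked in its rest notch; I never touched the cube table's plunger, and the job was handed in at about 9 s.

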